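Shut the laser and trigger a dark frame

ROBOT

A 6-joint arm with a two-finger parallel gripper is mounted at the origin on the work surface. World frame = base frame: x ahead of the robot, y to its left, z up, the work surface at z = 0. Lengths are in m, angles in rad, forces in N, time in s.
With the tool pointing down it reaches from about 0.3 to 0.95 m from the base axis. Payload 3.1 kg.
Tool frame: the origin (TCP) lies on the centre line of the jaws, within the pads' length; the fingertips stand ahead of it and the grasp point (between the pads) lies 11 mm behind it (env.tips_ahead is the z of the fingertips in the tool frame, in m); z points along the fingers, y is the line along which they close (so a half turn about z gives the same grasp; the last joint's range is limited). The gripper opens to 85 mm and grips with 20 to 120 N. Pads are 22 mm wide; open, the fingers measure 114 mm over their backs; the gripper's body (76 mm by 85 mm) begins 54 mm behind the grasp point. The pads swing forward as they close: fully open they stand 13 mm farther back than shut.
Start: joints at [-1.419, 0.308, 1.634, -0, 1.2, -0.07], TCP at [0.137, -0.61, 0.239] pointing down, gripper open.
Joint ranges: [-3.06, 3.06], [-0.79, 1.96], [0.05, 2.63], [-1.19, 4.34], [0.05, 2.64], [-2.94, 2.94]. Speed limits (rad/s): [2.79, 2.79, 3.14, 3.14, 3.14, 3.14].

INTERFACE

Orientations are given as a rotation vector (axis times angle).
In Python, from bench import env, eyes, ticket gives the robot as it stands.
- The arm moves only by the shell command python3 -m inch 'ROWS' [OPENING] [FORCE]. ROWS is text: rows parted by semicolons, each of 4 numbers parted by spaces: the shift along the world's x, y, z in cm, then the turn about the world's z in degrees. A call has 1 to 10 rows; each row shifts and turns the commanded pose from where the row before left it; what a row does not reach is not made up. A row lasts 1/10 s, in which the tool goes at most 50 mm and 8.59 degrees, less where a joint would pass 70% of its speed; a pose out of reach is approached as far as the arm can. A call is refused whole if a number of a shift passes 5 or a number of a turn 8.59, either way. A call with a gripper value outside its range is refused whole. OPENING is the closure, from -1 (fully open) to 1 (shut), set as the call begins (- or left out, the last holds). The fingers move at their own pace and stop on an object; FORCE is the grip in N (left out, the last holds). Time passes only in rows, so rows that do not move let the fingers close. It gives the time, the measured TCP pose, the force, the opening and the grip force at its end, in the units of the state.
- env.get_state(): the state, without advancing time (a new reading comes with each control period).
- eyes.camera(name): name is "scene" or "side" or "wrist"; returns a dict with "pixels" (480x640x3 uint8, red, green, blue), "range_z" (480x640 float32, m along the optical axis (not along the pixel's ray), 0 where there is no reading), "camera_matrix" (3x3 intrinsics, pixels), "pose" (4x4, takes a point from camera to world coordinates). Camera axes: x right, y down, z forward; pixel columns grow to the right and rows downward; lengths in m; the calibration is good to about 2 mm. A picture is of the moment at which its call begins.
- ticket.finish_job(): hands the job in; it is judged then, once.
Trained networks look in the newest picture that a camera, given by its name, has taken for a name from the list of things; names that differ only in an ending like _2 or _b are one class to them, and where a whole thing is asked for, a point or a joint stands for the part that bears it (a point fixed in the world has none). Each returns a list of dicts, best first, with "confidence" (0 to 1); they miss things now and then, are a little off and sometimes report something else, mostly with a low value. They report only what shows in the picture. A call takes as long as a camera call. They do not tell look-alikes from the thing itself.
- eyes.spot_in(camera, label): "location" ([column, row] in pixels, amid what is visible of it).
The state is a dict: "t": time; "joints": joint angles; "qvel": joint speeds; "effort": joint torques, N m; "position": TCP position; "eef_rot": TCP orientation; "force": force on the tool from outside, world axes, zero at the start; "torque": the same for the moment, N m; "opening": finger opening in m; "gripper_force": force on a finger pad.
Only numpy, scipy, OpenCV 4.12 (cv2) and the standard library are available. Lean on these libraries where they do the work, as an engineer would, in place of code of your own. Each camera call takes 0.05 s, during which the arm holds its last target. There are 200 camera calls.

TASK

Take a dark frame with the microscope camera: with the fingertips, gently press the orange shutter button fully down (it stays down), then press the blue trigger button fully down and let it come up again. Leave the green and white buttons and their boxes untouched, do not shift, tip or lift any of the boxes or the other things on the table, and finish clear of everything.

Things in the scene. Friction and masses are not known exactly. Their poses are not given: they have to be found in the camera images.
- pod_orange: the laser's shutter pod: grey box 76 x 70 mm, 44 mm high on four rubber feet (0.4 to 0.8 kg), loose on the table; origin at the centre of its underside, z up. A round cap of 42 mm diameter stands out of the middle of its top, here ORANGE; all four pods are alike but for the colour of the cap
- orange_top (a point): centre of the top face of the orange cap, 58 mm above the table while the cap is up; moves with the cap
- orange (a joint): how far the orange cap is pressed down: 0 up (as at the start), 0.007 m fully down against a slightly cushioned stop; it takes about 3 N all the way and stays where it is left
- pod_blue: the camera's trigger pod: grey box 76 x 70 mm, 44 mm high on four rubber feet (0.4 to 0.8 kg), loose on the table; origin at the centre of its underside, z up. A round cap of 42 mm diameter stands out of the middle of its top, here BLUE; all four pods are alike but for the colour of the cap
- blue_top (a point): centre of the top face of the blue cap, 58 mm above the table while the cap is up; moves with the cap
- blue (a joint): how far the blue cap is pressed down: 0 up (as at the start), 0.006 m fully down against a slightly cushioned stop; a spring (1.5 N at first, 4.5 N fully down) brings it back up when let go
- pod_green: another instrument's pod, to be left alone: grey box 76 x 70 mm, 44 mm high on four rubber feet (0.4 to 0.8 kg), loose on the table; origin at the centre of its underside, z up. A round cap of 42 mm diameter stands out of the middle of its top, here GREEN; all four pods are alike but for the colour of the cap
- green_top (a point): centre of the top face of the green cap, 58 mm above the table while the cap is up; moves with the cap
- green (a joint): how far the green cap is pressed down: 0 up (as at the start), 0.006 m fully down against a slightly cushioned stop; a spring (1.5 N at first, 4.5 N fully down) brings it back up when let go
- pod_white: another instrument's pod, to be left alone: grey box 76 x 70 mm, 44 mm high on four rubber feet (0.4 to 0.8 kg), loose on the table; origin at the centre of its underside, z up. A round cap of 42 mm diameter stands out of the middle of its top, here WHITE; all four pods are alike but for the colour of the cap
- white_top (a point): centre of the top face of the white cap, 58 mm above the table while the cap is up; moves with the cap
- white (a joint): how far the white cap is pressed down: 0 up (as at the start), 0.006 m fully down against a slightly cushioned stop; a spring (1.5 N at first, 4.5 N fully down) brings it back up when let go
- jar: clear specimen jar with a black lid, 48 mm diameter, 65 mm high; loose, a bystander; origin at the centre of its underside
- dropper: small white dropper bottle, 32 mm diameter, 70 mm high; loose, a bystander; origin at the centre of its underside
- slide_box: cardboard box of slides, 78 x 32 mm, 28 mm high; loose, a bystander; origin at the centre of its underside
- objective: brass microscope objective standing on its thread, 34 mm diameter, 50 mm high; loose, a bystander; origin at the centre of its underside
- spray: amber bottle with a black cap, 38 mm diameter, 125 mm high; loose, a bystander; origin at the centre of its underside
Not all that is in view belongs to the job. Leave any turquoise look-alike of the pod_blue alone. Leave any brown or red look-alike of the pod_orange alone.

How it is judged:
By the outcome, as a careful person would: the job done as asked, in the order asked, and still so for the second after the job is handed in, with the robot touching nothing.
It also fails if it takes over 48 s, if anything falls off the work surface, if the arm or the gripper's body presses on something with over 40 N, if the wrist force passes 120 N, or if a joint passes its speed limit or range.

## Working session

There is one attempt and no reset: what is moved stays moved. The work goes in short steps, Python scripts to look and compute and a shell command to move; the robot and the scene stay as the last step left them, time stands still between calls to the robot, and variables do not carry over. Pictures are saved under pics/ and viewed, at most 10 in all, crops included, and the job is handed in when it is done.

```bash
mkdir -p pics; ls; cat > h.py <<'E'
import numpy as np, cv2
from bench import env, eyes, ticket
def shot(cam,fn=None):
    c=eyes.camera(cam)
    if fn: cv2.imwrite('pics/'+fn,cv2.cvtColor(c['pixels'],cv2.COLOR_RGB2BGR))
    return c
def world(c):
    K=c['camera_matrix'];z=c['range_z'];v,u=np.mgrid[:480,:640]
    p=np.stack([(u-K[0,2])/K[0,0]*z,(v-K[1,2])/K[1,1]*z,z],-1)
    w=p@c['pose'][:3,:3].T+c['pose'][:3,3]; w[z==0]=np.nan
    return w
E
python3 - <<'E'
from h import *
s=env.get_state();print(s['t'],s['position'],s['eef_rot'],s['opening'],env.tips_ahead)
for n in('scene','side'):
    c=shot(n,n+'.png');w=world(c);np.savez('/tmp/'+n,w=w,px=c['pixels'])
    print(n,c['pose'][:3,3].round(2))
    for l in('pod_orange','pod_blue','pod_green','pod_white','orange_top','blue_top','jar','dropper','slide_box','objective','spray'):
        for d in eyes.spot_in(n,l)[:5]:
            u,v=map(int,d['location']);print(n,l,u,v,round(d['confidence'],2),w[v,u].round(3))
E
```

```text
pics
0.0 [ 0.13732688 -0.60890745  0.23804354] [-3.12004127e+00 -3.47440648e-01  1.86519979e-04] 0.08545112290594721 0.008
scene [1.03 0.12 0.95]
scene pod_orange 247 196 0.91 [ 0.494 -0.294  0.06 ]
scene pod_orange 208 171 0.88 [ 0.453 -0.427  0.05 ]
scene pod_orange 283 158 0.84 [ 0.351 -0.263  0.057]
scene pod_orange 309 332 0.64 [ 0.764 -0.018  0.09 ]
scene pod_blue 401 237 0.95 [0.468 0.085 0.057]
scene pod_blue 425 201 0.8 [0.343 0.11  0.046]
scene pod_blue 365 193 0.58 [ 0.383 -0.031  0.061]
scene pod_blue 250 192 0.27 [ 0.478 -0.295  0.056]
scene pod_green 309 279 0.62 [ 0.641 -0.071  0.052]
scene pod_white 466 313 0.75 [0.597 0.264 0.058]
scene pod_white 310 268 0.57 [ 0.618 -0.078  0.057]
scene orange_top 251 190 0.81 [ 0.473 -0.294  0.058]
scene orange_top 204 165 0.79 [ 0.446 -0.44   0.059]
scene orange_top 283 157 0.78 [ 0.349 -0.264  0.058]
scene orange_top 224 246 0.52 [ 0.641 -0.278  0.066]
scene blue_top 406 232 0.83 [0.453 0.092 0.06 ]
scene blue_top 429 195 0.67 [0.33  0.114 0.057]
scene blue_top 365 191 0.62 [ 0.375 -0.033  0.058]
scene blue_top 245 192 0.23 [ 0.4
[... 913 characters left out ...]
[0.575 0.271 0.057]
side pod_white 193 402 0.96 [0.565 0.276 0.057]
side orange_top 459 216 0.71 [ 0.335 -0.278  0.058]
side orange_top 431 163 0.61 [ 0.44  -0.437  0.058]
side orange_top 395 190 0.51 [ 0.478 -0.307  0.058]
side orange_top 324 334 0.26 [0.451 0.093 0.057]
side blue_top 328 332 0.86 [0.447 0.088 0.059]
side blue_top 400 299 0.86 [ 0.368 -0.024  0.059]
side blue_top 398 375 0.58 [0.323 0.113 0.056]
side blue_top 228 303 0.52 [0.635 0.089 0.036]
side jar 328 186 0.85 [ 0.615 -0.268  0.053]
side dropper 377 263 0.94 [ 0.439 -0.105  0.04 ]
side slide_box 292 438 0.65 [0.424 0.251 0.03 ]
side objective 227 304 0.97 [0.636 0.091 0.035]
side spray 206 236 0.85 [ 0.745 -0.011  0.068]
```

View pics/scene.png

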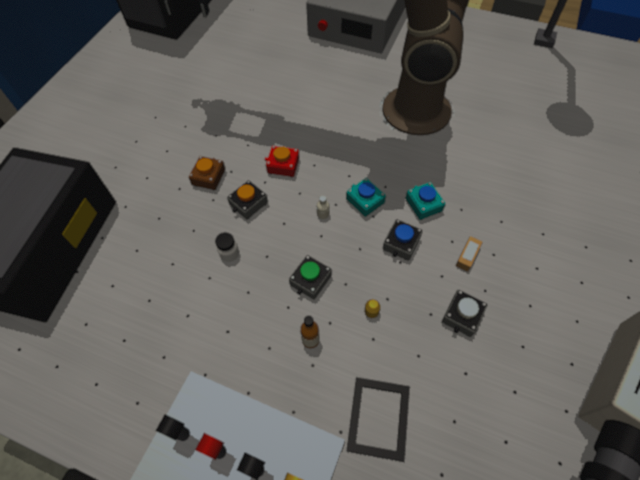

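```bash
python3 - <<'E'
from h import *
for n in('scene','side'):
    d=np.load('/tmp/'+n+'.npz');w,px=d['w'],d['px']
    hsv=cv2.cvtColor(px,cv2.COLOR_RGB2HSV)
    m=((w[...,2]>.052)&(w[...,2]<.064)).astype(np.uint8)&(np.hypot(w[...,0],w[...,1])<.95)
    k,l,st,ce=cv2.connectedComponentsWithStats(m.astype(np.uint8))
    for i in range(1,k):
        if st[i,4]<150: continue
        q=l==i;P=w[q];(cx,cy),r=cv2.minEnclosingCircle(P[:,:2].astype(np.float32))
        print(n,ce[i].round(),st[i,4],'med',np.median(P,0).round(4),'circ',round(cx,4),round(cy,4),round(r,4),'rgb',np.median(px[q],0),'hsv',np.median(hsv[q],0))
E
```

```text
scene [169.  17.] 216 med [-0.0312 -0.8239  0.0575] circ -0.0957 -0.8843 0.1026 rgb [14. 14. 14.] hsv [60. 18. 14.]
scene [352.  28.] 318 med [-0.1998 -0.2732  0.0577] circ -0.311 -0.2982 0.1691 rgb [37. 34. 33.] hsv [20. 16. 37.]
scene [418. 107.] 170 med [0.0562 0.0126 0.0577] circ 0.0069 0.0008 0.0661 rgb [30. 26. 21.] hsv [15. 77. 30.]
scene [281. 153.] 178 med [ 0.3365 -0.2743  0.0577] circ 0.3343 -0.2757 0.0221 rgb [144.  87.  10.] hsv [ 17. 237. 144.]
scene [204. 164.] 181 med [ 0.4425 -0.4406  0.0575] circ 0.4415 -0.442 0.0223 rgb [143.  87.  10.] hsv [ 17. 237. 143.]
scene [366. 189.] 198 med [ 0.368  -0.0328  0.0583] circ 0.3663 -0.0323 0.0217 rgb [ 21.   67.5 129.5] hsv [108.  212.  129.5]
scene [246. 191.] 200 med [ 0.4822 -0.3048  0.0577] circ 0.4792 -0.3053 0.0228 rgb [144.  88.  10.] hsv [ 18. 237. 144.]
scene [ 94. 211.] 178 med [ 0.6679 -0.6154  0.0581] circ 0.6637 -0.6162 0.068 rgb [51.  43.5 10. ] hsv [ 25. 202.  51.]
scene [427. 193.] 207 med [0.3258 0.109  0.0583] circ 0.3237 0.1096 0.0221 rgb [ 20.  68. 135.] hsv [108. 216. 135.]
scene [404. 232.] 236 med [0.453
[... 905 characters left out ...]
6.]
side [282. 239.] 287 med [ 0.62   -0.0737  0.0573] circ 0.6219 -0.0759 0.0216 rgb [ 71. 168.  94.] hsv [ 67. 147. 168.]
side [403. 297.] 407 med [ 0.3647 -0.0302  0.0576] circ 0.3663 -0.0319 0.0221 rgb [ 53. 107. 187.] hsv [108. 183. 187.]
side [325. 333.] 490 med [0.4504 0.0907 0.0575] circ 0.4509 0.0879 0.0216 rgb [ 55. 108. 192.] hsv [108. 181. 192.]
side [399. 373.] 597 med [0.3225 0.1108 0.0577] circ 0.3236 0.1082 0.0219 rgb [ 59. 112. 193.] hsv [108. 177. 193.]
side [614. 410.] 446 med [0.0438 0.0492 0.0581] circ 0.0358 0.022 0.0518 rgb [45. 38. 33.] hsv [14. 71. 45.]
side [189. 392.] 648 med [0.5785 0.2662 0.0576] circ 0.5797 0.2649 0.0217 rgb [208. 212. 210.] hsv [ 72.   5. 212.]
```

The scene picture shows three orange caps: a brown box (206,168), a red box (282,156) and a grey box (246,195). It also shows three blue caps: turquoise boxes at (366,193) and (427,197) and a grey box (403,236). By the description I choose the grey ones, orange at about (0.480, -0.3055) and blue at about (0.4515, 0.0877). The cap height of 58 mm and radius of 21–22 mm both fit. I'll check the choice in one crop.

```bash
python3 - <<'E'
import cv2
a=cv2.imread('pics/scene.png')
cv2.imwrite('pics/crop.png',cv2.convertScaleAbs(cv2.resize(a[130:270,180:460],(800,400),interpolation=cv2.INTER_CUBIC),alpha=1.5))
E
```

```text
(no output)
```

View pics/crop.png

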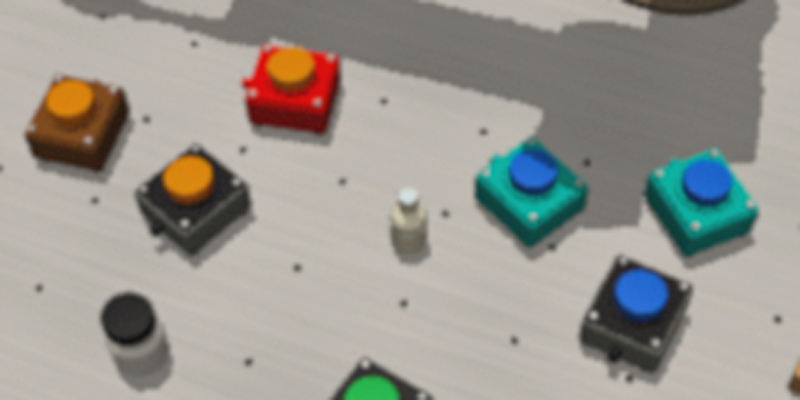

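The crop confirms it: the grey boxes with the orange cap (crop 188,180) and blue cap (crop 640,293) are the targets, and the brown, red and turquoise ones are look-alikes. Next I shut the jaws and move above the orange cap.

```bash
python3 -m inch '3.43 3.03 0 0;3.43 3.03 0 0;3.43 3.03 0 0;3.43 3.03 0 0;3.43 3.03 0 0;3.43 3.03 0 0;3.43 3.03 0 0;3.43 3.03 0 0;3.43 3.03 0 0;3.43 3.03 0 0' 1 20; python3 -m inch '0 0 0 0;0 0 0 0;0 0 0 0'; python3 -c "
from h import *
s=env.get_state();print(s['position'],s['force'],s['opening'],env.tips_ahead)"
```

```text
t: 2.2
position: [0.4818, -0.3053, 0.2396]
eef_rot: [3.122, 0.348, 0.001]
force: [-0.9, 0.5, 0.5]
opening: -0.0005
gripper_force: 0.0
t: 2.5
position: [0.4798, -0.3072, 0.2392]
eef_rot: [3.122, 0.347, -0.001]
force: [-0.4, -0.7, -0.5]
opening: -0.0
gripper_force: 0.0
[ 0.47982371 -0.30721107  0.23915926] [-0.40466791 -0.67534805 -0.53320854] -5.506096643930767e-06 0.008
```

```bash
python3 -m inch '0 0.1 -2.5 0;0 0 -2.5 0;0 0 -2.5 0;0 0 -2.5 0;0 0 -2.5 0;0 0 -1.5 0;0 0 -1 0;0 0 0 0;0 0 0 0'; python3 - <<'E'
from h import *
s=env.get_state();print(s['t'],s['position'],s['force'])
c=shot('side');cv2.imwrite('pics/a.png',cv2.cvtColor(cv2.resize(c['pixels'][100:280,300:540],(800,600)),cv2.COLOR_RGB2BGR))
E
```

```text
t: 3.4
position: [0.4808, -0.3065, 0.09]
eef_rot: [3.121, 0.347, 0.002]
force: [0.7, -0.3, 0.2]
opening: -0.0001
gripper_force: 0.0
3.4 [ 0.4808388  -0.30646746  0.09002512] [ 0.67716699 -0.31689767  0.15843278]
```

View pics/a.png

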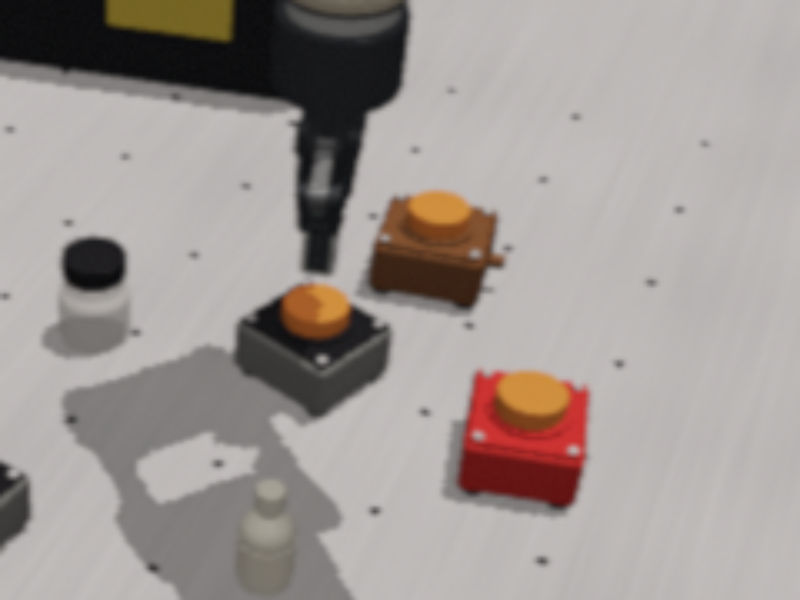

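The fingertips (crop 318,268) stand right above the orange cap (crop 316,308). I'll descend in small steps and watch the force.

```bash
python3 -m inch '0 0 -1 0;0 0 -0.8 0;0 0 -0.2 0;0 0 0 0;0 0 0 0'; python3 -m inch '0 0 -0.2 0;0 0 -0.2 0;0 0 0 0'; python3 -m inch '0 0 -0.2 0;0 0 0 0'; python3 -m inch '0 0 -0.2 0;0 0 0 0'
```

```text
t: 3.95
position: [0.4805, -0.3056, 0.0692]
eef_rot: [-3.122, -0.348, 0.0]
force: [-0.7, 0.3, 0.5]
opening: 0.0002
gripper_force: 0.0
t: 4.25
position: [0.4807, -0.3058, 0.0654]
eef_rot: [3.122, 0.348, 0.001]
force: [0.5, -0.6, 0.9]
opening: 0.0002
gripper_force: 0.3
t: 4.45
position: [0.4807, -0.3059, 0.0634]
eef_rot: [3.122, 0.348, 0.001]
force: [-1.0, 0.2, 2.0]
opening: -0.0002
gripper_force: 0.8
t: 4.65
position: [0.4807, -0.3058, 0.0613]
eef_rot: [3.122, 0.348, 0.001]
force: [-0.3, 0.1, 0.9]
opening: -0.0
gripper_force: 0.8
```

```bash
python3 -m inch '0 0 -0.1 0;0 0 0 0'; python3 -m inch '0 0 -0.1 0;0 0 0 0';python3 -m inch '0 0 -0.05 0;0 0 0 0';
```

```text
t: 4.85
position: [0.4807, -0.3059, 0.0603]
eef_rot: [3.122, 0.348, 0.001]
force: [0.8, -0.4, 1.0]
opening: 0.0002
gripper_force: 1.0
t: 5.05
position: [0.4807, -0.3058, 0.0593]
eef_rot: [3.122, 0.348, 0.001]
force: [0.6, -0.8, 2.5]
opening: 0.0001
gripper_force: 1.0
t: 5.25
position: [0.4807, -0.3059, 0.0591]
eef_rot: [3.122, 0.348, 0.0]
force: [0.8, 0.5, 4.7]
opening: -0.0
gripper_force: 2.1
```

```bash
python3 -m inch '0 0 -0.05 0;0 0 0 0';python3 -m inch '0 0 -0.05 0;0 0 0 0';
```

```text
t: 5.45
position: [0.4807, -0.3058, 0.059]
eef_rot: [3.122, 0.348, 0.0]
force: [0.1, 0.7, 7.4]
opening: 0.0
gripper_force: 3.5
t: 5.65
position: [0.4807, -0.3059, 0.059]
eef_rot: [3.122, 0.348, 0.0]
force: [-1.1, 0.9, 10.4]
opening: 0.0003
gripper_force: 4.8
```

The stop is reached: force is rising and the position holds. I'll lift clear and check the cap height.

```bash
python3 -m inch '0 0 0.3 0;0 0 1 0;0 0 2.5 0;0 0 3.5 0;0 0 3.5 0;0 0 3.5 0;0 0 0 0'; python3 -m inch '-0.3 4 0 0;-0.3 4 0 0;-0.3 4 0 0;-0.3 4 0 0;-0.3 4 0 0;-0.3 4 0 0;-0.3 4 0 0;-0.3 4 0 0;-0.3 4 0 0;-0.22 3.35 0 0'; python3 -m inch '0 0 0 0;0 0 0 0'
cat > chk.py <<'E'
from h import *
print(env.get_state()['t'],env.get_state()['position'])
for n in('scene','side'):
    w=world(shot(n)); w0=np.load('/tmp/'+n+'.npz')['w']
    for l,x,y in(('orange',.480,-.3055),('blue',.4515,.0877),('green',.622,-.0765),('white',.58,.2645)):
        r=lambda W:[round(1000*np.nanmedian(W[...,2][(np.hypot(W[...,0]-x,W[...,1]-y)<.015)&(W[...,2]<.07)]),1)]
        print(n,l,r(w0),r(w))
E
python3 chk.py
```

```text
t: 6.35
position: [0.4837, -0.3081, 0.207]
eef_rot: [3.114, 0.347, 0.013]
force: [0.5, -1.0, 0.3]
opening: -0.0001
gripper_force: 0.0
t: 7.35
position: [0.45, 0.0896, 0.2001]
eef_rot: [-3.122, -0.349, 0.002]
force: [-0.1, -0.2, -0.3]
opening: -0.0001
gripper_force: 0.0
t: 7.55
position: [0.4505, 0.0881, 0.2001]
eef_rot: [3.121, 0.351, -0.002]
force: [0.5, -0.1, 0.9]
opening: 0.0006
gripper_force: 0.0
7.55 [0.45047999 0.08812454 0.20012221]
scene orange [np.float64(58.1)] [np.float64(51.0)]
scene blue [np.float64(58.9)] [np.float64(58.6)]
scene green [np.float64(58.2)] [np.float64(58.4)]
scene white [np.float64(59.1)] [np.float64(58.8)]
side orange [np.float64(57.8)] [np.float64(50.9)]
side blue [np.float64(57.8)] [np.float64(57.7)]
side green [np.float64(57.6)] [np.float64(57.6)]
side white [np.float64(57.7)] [np.float64(57.5)]
```

The orange cap now reads 51 mm, so it is fully down by 7 mm. Next is blue: TCP 0.200, contact at about 0.066, stop at about 0.060.

```bash
python3 -m inch '0.05 0 -2.5 0;0 0 -2.5 0;0 0 -2.5 0;0 0 -2.5 0;0 0 -1.5 0;0 0 -1 0;0 0 -0.5 0;0 0 0 0;0 0 0 0'; python3 -m inch '0 0 -0.2 0;0 0 -0.2 0;0 0 -0.2 0;0 0 0 0'; python3 -m inch '0 0 -0.1 0;0 0 0 0'; python3 -m inch '0 0 -0.05 0;0 0 0 0'
```

```text
t: 8.55
position: [0.4526, 0.0876, 0.0714]
eef_rot: [3.122, 0.347, 0.002]
force: [-0.7, 1.3, -0.1]
opening: 0.0003
gripper_force: 0.0
t: 8.95
position: [0.4522, 0.0879, 0.065]
eef_rot: [3.122, 0.348, 0.002]
force: [0.6, 0.2, 2.2]
opening: -0.0001
gripper_force: 0.9
t: 9.15
position: [0.4523, 0.0879, 0.064]
eef_rot: [-3.122, -0.348, -0.002]
force: [0.1, -0.3, 2.8]
opening: -0.0001
gripper_force: 1.2
t: 9.35
position: [0.4522, 0.0879, 0.0635]
eef_rot: [-3.122, -0.348, -0.002]
force: [1.0, 0.2, 2.2]
opening: -0.0001
gripper_force: 1.3
```

```bash
python3 -m inch '0 0 -0.1 0;0 0 -0.1 0;0 0 -0.05 0;0 0 -0.05 0;0 0 0 0'; python3 -m inch '0 0 -0.1 0;0 0 0 0';python3 -m inch '0 0 -0.05 0;0 0 0 0';
```

```text
t: 9.85
position: [0.4522, 0.0879, 0.0605]
eef_rot: [-3.122, -0.348, -0.001]
force: [1.1, 0.5, 4.2]
opening: 0.0
gripper_force: 2.1
t: 10.05
position: [0.4523, 0.0879, 0.06]
eef_rot: [-3.122, -0.348, -0.001]
force: [-0.6, 0.3, 7.9]
opening: 0.0
gripper_force: 4.3
t: 10.25
position: [0.4522, 0.0879, 0.0599]
eef_rot: [-3.122, -0.348, -0.0]
force: [-1.5, 0.6, 12.4]
opening: 0.0001
gripper_force: 6.1
```

Blue is against its stop at 12 N. I'll lift slowly and then clear.

```bash
python3 -m inch '0 0 0.3 0;0 0 0.5 0;0 0 1 0;0 0 2.5 0;0 0 3.5 0;0 0 3.5 0;0 0 3.5 0;0 0 0 0;0 0 0 0;0 0 0 0'; python3 chk.py; python3 -c "
from h import *
shot('scene','end.png')"
```

```text
t: 11.25
position: [0.45, 0.0876, 0.2052]
eef_rot: [3.122, 0.348, -0.006]
force: [-0.6, -1.1, 0.5]
opening: -0.0003
gripper_force: 0.0
11.25 [0.44997014 0.08755387 0.20520531]
scene orange [np.float64(58.1)] [np.float64(50.9)]
scene blue [np.float64(58.9)] [np.float64(58.7)]
scene green [np.float64(58.2)] [np.float64(58.1)]
scene white [np.float64(59.1)] [np.float64(58.4)]
side orange [np.float64(57.8)] [np.float64(51.4)]
side blue [np.float64(57.8)] [np.float64(57.7)]
side green [np.float64(57.6)] [np.float64(57.7)]
side white [np.float64(57.7)] [np.float64(57.7)]
```

View pics/end.png

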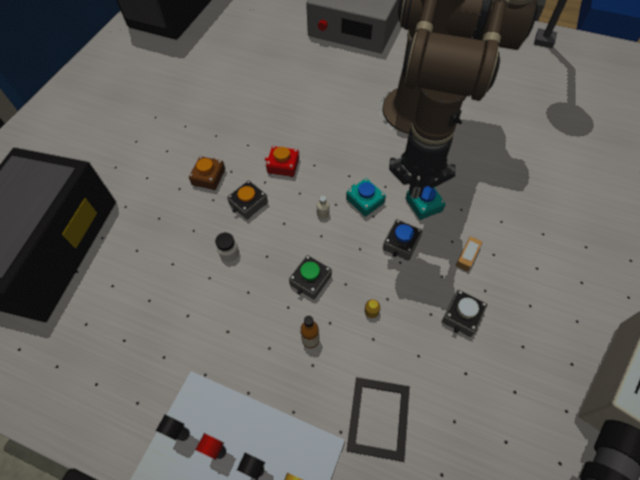

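The picture shows the arm about 14 cm above everything. The orange cap (246,195) is down, the blue cap (403,233) is back up, and all the other things are where they were.

```bash
python3 -c "
from h import *
print(ticket.finish_job())"
```

```text
the job is handed in; nothing more can be done
None
```

The job is handed in: the orange shutter button is fully down (cap at 51 mm), the blue trigger was then pressed to its stop and came back up (58 mm), nothing else shows as moved in the final picture, and the arm is clear.

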